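Sift two caster balls out of a tipping shaker

TASK

Get the two small caster balls for the robot car out of the tipping drum and into its catch tray, keeping the two large balls inside: with the drum upright, turn the perforated cap until the medium hole is over the outlet (its peg then points straight away from the tray), then swing the drum fully over with its crank to pour. Let the drum come back upright, let go of everything, and leave the car, screwdriver and bottle where they are.

Things in the scene. Friction and masses are not known exactly. Their poses are not given: they have to be found in the camera images.
- stand: Fixed stand: base plate 160 x 215 x 8 mm (x -80..80, y -70..145), posts at x = -66 and 66 mm up to z = 135 mm, and a catch tray. Origin on the table under the drum's centre. x lies along the tipping axle (crank on the -x side), y points to the tray (the drum tips that way), z up. Position and yaw vary.
- drum_axle (a point): Centre of the tipping axle, on the stand, 120 mm above the table, on the upright drum's centre line. The drum is a clear plastic cylinder of 100 mm diameter, 80 mm tall with its cap, centred here. A channel inside leads to an outlet under the cap on the tray side (stand +y).
- drum (a joint): Tip of the drum about the stand's x axis: 0 upright on its stop, growing as the top swings towards the tray; end stop 2.2 rad, cap facing down over the tray. Balls pour only beyond about 1.8 and need about 1 s at 1.9 to 2.2. A damped spring returns it to 0 in about 2 s when let go; it needs 3 N at the crank's grip to start, 5.5 N to hold fully over.
- crank_grip (a point): Middle of the crank's black grip bar: 10 mm thick, 58 mm long, parallel to the stand's x axis, 14 mm ball at its free end, 107 mm from the drum's centre on the stand's -x side. It circles the axle at 60 mm radius: at drum angle a it is at stand y = 60 cos(1-a), z = 120 + 60 sin(1-a) mm (out, down and back in, on the tray side). It can turn between gripping fingers.
- cap (a joint): Turn of the cap, rad, growing clockwise seen from above. 0: large hole (40 mm) over the outlet; 2.27: medium hole (20 mm); 4.10: small hole (10 mm); range -0.3 to 4.4. Starts -0.1 to 1.35. No detents; it stays where left (friction about 1 N at the peg). Small balls pass the medium hole when it is within about 0.1 rad.
- cap_peg (a point): Mid-height of the bright steel upright peg on the cap: 10 mm thick, 25 mm tall, 42 mm from the cap's centre. The cap is a flat dark disc, 106 mm across, top 160.5 mm above the table (peg top 185.5) with the drum upright. From above the peg stands at angle 0.70 rad minus the cap's joint value from stand x towards stand y; at the medium hole it points to stand -y.
- medium_hole (a point): Centre of the cap's 20 mm hole at the cap's top face, 35 mm from the cap's centre, directly opposite the peg. The outlet is at the stand's +y.
- tray_floor (a point): Centre of the catch tray's inner floor, 12 mm above the table. The tray is fixed to the stand, inside 86 mm (x) by 136 mm (y), its walls 4 mm thick, rim 48 mm above the table.
- small_a: Small steel ball, 14 mm, origin at its centre; starts in the drum.
- small_b: Small steel ball, 14 mm, origin at its centre; starts in the drum.
- large_a: Large steel ball, 22 mm, origin at its centre; starts in the drum and must stay there.
- large_b: Large steel ball, 22 mm, origin at its centre; starts in the drum and must stay there.
- car: Bystander: half-built small robot car, about 200 x 160 mm, 66 mm tall, two black wheels; origin on the table under its middle.
- screwdriver: Bystander: screwdriver lying on the table, its length along its x axis.
- bottle: Bystander: clear water bottle with a cap, 62 mm diameter, 200 mm tall; origin at the centre of its foot.

How it is judged:
By the outcome, as a careful person would: the job done as asked, in the order asked, and still so for the second after the job is handed in, with the robot touching nothing.
It also fails if it takes over 72 s, if anything falls off the work surface, if the arm or the gripper's body presses on something with over 40 N, if the wrist force passes 120 N, or if a joint passes its speed limit or range.

ROBOT

A 6-joint arm with a two-finger parallel gripper is mounted at the origin on the work surface. World frame = base frame: x ahead of the robot, y to its left, z up, the work surface at z = 0. Lengths are in mm, angles in rad, forces in N, time in s.
With the tool pointing down it reaches from about 350 to 975 mm from the base axis. Payload 7.1 kg.
Tool frame: the origin (TCP) lies between the finger pads; the fingertips stand 8 mm ahead of it and the grasp point (between the pads) lies 11 mm behind it (ctrl.tips_ahead is the distance from the TCP to the fingertips, in mm); y points along the fingers, z is the direction in which the jaws open and shut, and the axes are right-handed (so a half turn about y gives the same grasp; the last joint's range is limited). The gripper opens to 88 mm and grips with 3 to 60 N. Pads are 20 mm wide; open, the fingers measure 115 mm over their backs; the gripper's body (75 mm by 178 mm) begins 61 mm behind the grasp point.
Start: joints at [-1.267, 0.423, 1.63, -0, 1.089, -0.019], TCP at [198.282, -592.696, 206.475] pointing down, gripper open.
Joint ranges: [-3, 3], [-0.9, 2.11], [0.09, 2.58], [-1.31, 4.45], [0.11, 2.69], [-2.54, 2.54]. Speed limits (rad/s): [2.39, 2.39, 3.01, 3.14, 3.14, 3.14].

INTERFACE

Orientations are given as a rotation vector (axis times angle).
In Python, from workcell import ctrl gives the robot as it stands.
- The arm moves only by the shell command python3 -m creep 'ROWS'. ROWS is JSON, a list of rows, each an object of numbers: "tx", "ty", "tz": the shift along the world's x, y, z in mm; "rx", "ry", "rz": the turn, a rotation vector about the world's x, y, z in rad; "fingers": the closure in counts, from 0 (fully open) to 255 (shut). A call has 1 to 10 rows; each row is the pose to reach, as a shift and turn from the pose commanded when the call began; what a row does not reach only later rows make up. A row lasts 1/8 s, in which the tool goes at most 62.5 mm and 10.7 degrees, less where a joint would pass 70% of its speed; a pose out of reach is approached as far as the arm can. A call with a gripper value outside its range is refused whole. The fingers move at their own pace and stop on an object; the grip force is fixed at half the most. Time passes only in rows, so rows that repeat a pose let the fingers close. It gives the time, the measured TCP pose, the force and the opening at its end, in the units of the state.
- ctrl.get_obs(): the state, without advancing time (a new reading comes with each control period).
- ctrl.get_image(name): name is "scene" or "top" or "wrist"; returns a dict with "pixels" (384x512x3 uint8, blue, green, red), "intrinsics" (3x3 intrinsics, pixels), "rvec" (rotation vector, rad) and "tvec" (3), from world to camera coordinates, as OpenCV has them. Camera axes: x right, y down, z forward; pixel columns grow to the right and rows downward; lengths in mm; the calibration is good to about 2 mm. The wrist camera is an equidistant fisheye: a pixel r from the principal point sees the ray r / f radians off the axis. A picture is of the moment at which its call begins. There is no depth.
- ctrl.close_job(): hands the job in, once; it reports no verdict.
The state is a dict: "t": time; "qpos": joint angles; "qvel": joint speeds; "joint_torque": joint torques, N m; "ee_pos": TCP position; "orientation": TCP orientation; "ft_force": force on the tool from outside, world axes, zero at the start; "moment": the same for the moment, N m; "width": finger opening in mm.
Only numpy, scipy, OpenCV 4.12 (cv2) and the standard library are available. Lean on these libraries where they do the work, as an engineer would, in place of code of your own. Each camera call takes 0.05 s, during which the arm holds its last target.

## Working session

There is one attempt and no reset: what is moved stays moved. The work goes in short steps, Python scripts to look and compute and a shell command to move; the robot and the scene stay as the last step left them, time stands still between calls to the robot, and variables do not carry over. Pictures are saved under pics/ and viewed, and the job is handed in when it is done.

```bash
mkdir -p pics; ls
python3 - <<'E'
from workcell import ctrl
import cv2
o=ctrl.get_obs()
print({k:o[k] for k in ('t','ee_pos','orientation','width','ft_force')})
for n in ('scene','top','wrist'):
    im=ctrl.get_image(n); cv2.imwrite(f'pics/{n}0.png',im['pixels']); print(n,im['intrinsics'],im['rvec'],im['tvec'])
E
```

```text
pics
{'t': 0.0, 'ee_pos': array([ 198.09809831, -592.12470873,  205.69333446]), 'orientation': array([-0.33351625,  2.04860519, -2.04534488]), 'width': 87.83588115325965, 'ft_force': array([ 0.04450147,  0.8175482 , -0.79883722])}
scene [[346.75153487   0.         254.98172292]
 [  0.         346.75153487 196.58213907]
 [  0.           0.           1.        ]] [ 2.16971445  0.83066361 -0.39191957] [-414.28545146 -132.4102585  1270.74355276]
top [[349.56068946   0.         259.74090733]
 [  0.         349.56068946 194.56589989]
 [  0.           0.           1.        ]] [ 2.16519127 -2.16009613  0.13404057] [3.64896233e-02 5.71291922e+02 1.05741240e+03]
wrist [[297.31863964   0.         259.67906423]
 [  0.         297.31863964 192.30553152]
 [  0.           0.           1.        ]] [-2.37649273  1.70890642  0.22055685] [-624.52295798  -31.46026781  389.46208575]
```

View pics/scene0.png

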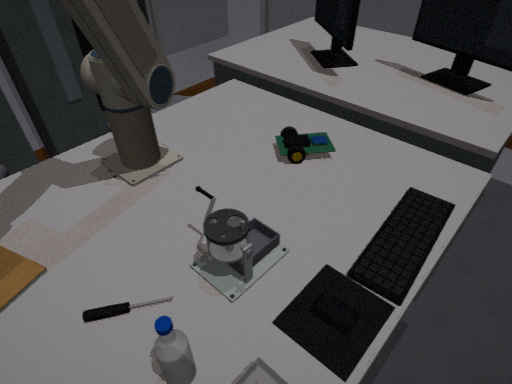

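View pics/top0.png

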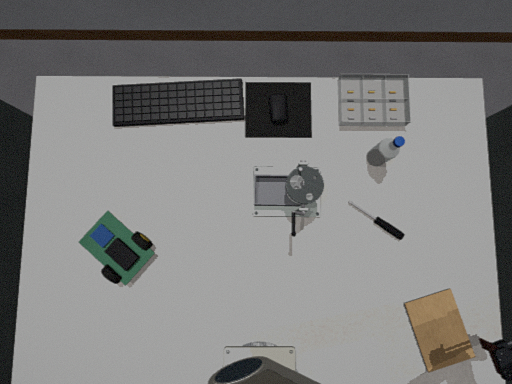

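View pics/wrist0.png

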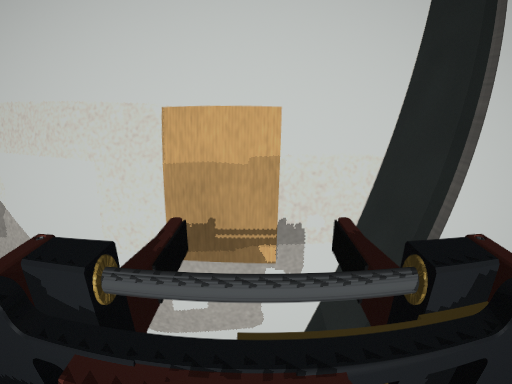

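```bash
cat > h.py <<'E'
import numpy as np, cv2
from workcell import ctrl
def load(n): 
    return ctrl.get_image(n)
def ray(im,uv):
    K=im['intrinsics'];R=cv2.Rodrigues(np.array(im['rvec'],float))[0];t=np.array(im['tvec'],float)
    c=-R.T@t; d=R.T@np.linalg.inv(K)@np.array([uv[0],uv[1],1.]); return c,d
def atz(im,uv,z):
    c,d=ray(im,uv); return c+d*(z-c[2])/d[2]
def proj(im,P):
    return cv2.projectPoints(np.array(P,float).reshape(-1,3),np.array(im['rvec'],float),np.array(im['tvec'],float),im['intrinsics'],None)[0].reshape(-1,2)
def crop(im,x0,y0,x1,y1,s,name):
    cv2.imwrite(name,cv2.resize(im['pixels'][y0:y1,x0:x1],None,fx=s,fy=s,interpolation=cv2.INTER_CUBIC))
E
python3 - <<'E'
from h import *
im=load('top'); crop(im,240,150,340,260,5,'pics/t1.png')
im=load('scene'); crop(im,170,170,300,310,4,'pics/s1.png')
E
```

```text
(no output)
```

View pics/t1.png

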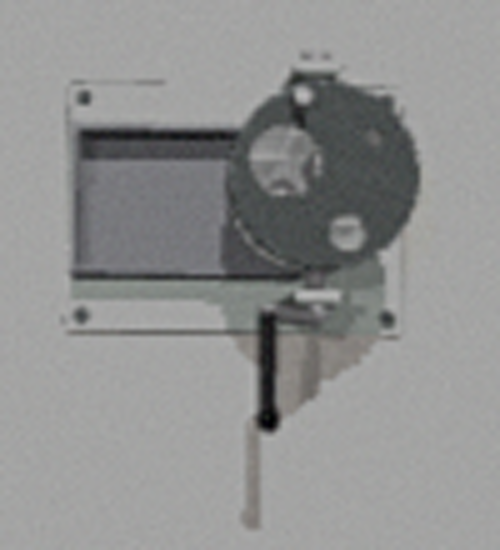

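View pics/s1.png

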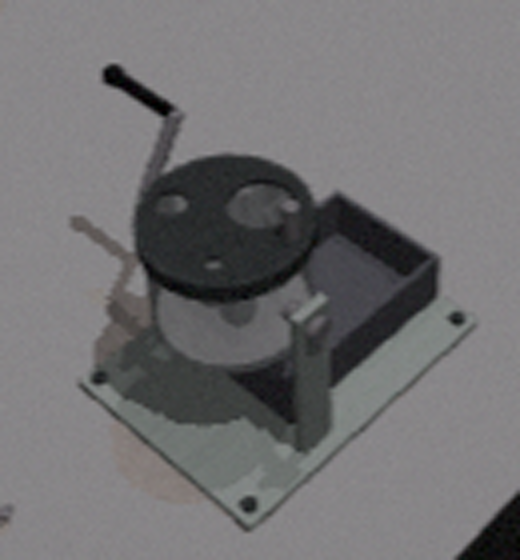

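```bash
cat > fit.py <<'E'
from h import *
from scipy.optimize import least_squares
T=load('top');S=load('scene')
c=lambda x,y:np.array([240+x/5,150+y/5]); s=lambda x,y:np.array([170+x/4,170+y/4])
ga=np.array([0,60*np.cos(1),120+60*np.sin(1)])
pts=[(T,(-80,145,8),c(65,332)),(T,(80,145,8),c(68,82)),(T,(-80,-70,8),c(402,337)),
(S,(-80,-70,8),s(80,382)),(S,(80,-70,8),s(248,528)),(S,(80,145,8),s(475,322)),
(T,(0,0,160.5),c(325,176)),
(T,(-107-36,ga[1],ga[2]),c(267,420)),(S,(-107-36,ga[1],ga[2]),s(112,75))]
def w(p,P):
    x,y,a=p[0],p[1],p[2];P=np.array(P,float)
    return np.array([x+np.cos(a)*P[0]-np.sin(a)*P[1],y+np.sin(a)*P[0]+np.cos(a)*P[1],P[2]])
def f(p): return np.concatenate([proj(I,w(p,P))[0]-uv for I,P,uv in pts])
i0=atz(T,c(325,176),160)
r=least_squares(f,[i0[0],i0[1],0],x_scale=[1,1,.01]);p=r.x
print(p);print(f(p).reshape(-1,2).round(1))
peg=[]
for q in np.arange(-.1,1.36,.05):
    a=.7-q; e=[proj(I,w(p,(42*np.cos(a),42*np.sin(a),185.5)))[0]-uv for I,uv in((T,c(303,93)),(S,s(289,205)))]
    peg.append((np.linalg.norm(e),q,e))
print(min(peg,key=lambda z:z[0]))
q=min(peg,key=lambda z:z[0])[1]
print('peg',w(p,(42*np.cos(.7-q),42*np.sin(.7-q),173)),'grip',w(p,(-107,ga[1],ga[2])))
E
python3 fit.py
```

```text
[ 5.85745790e+02 -1.23989847e+02 -1.68755211e-02]
[[ 0.1 -1.1]
 [ 0.5 -0.7]
 [ 0.3 -0.8]
 [-0.4 -0.8]
 [ 0.3 -0.2]
 [ 1.  -0.7]
 [ 0.3 -1.1]
 [ 0.1  1.9]
 [-1.1 -1.1]]
(np.float64(0.7394084058120378), np.float64(0.30000000000000004), [array([-0.07123578, -0.10573167]), array([ 0.7225873 , -0.09131631])])
peg [ 624.70083932 -108.28939677  173.        ] grip [479.30807268 -89.77072971 170.48825909]
```

Run:
```python
from h import *
o=ctrl.get_obs();R=cv2.Rodrigues(np.array(o['orientation']))[0];print(R.round(3),o['t'],o['qpos'].round(3) if hasattr(o['qpos'],'round') else o['qpos'])
print(R@[0,1,0])
p=(585.7,-124.0,-.017)
for j in np.linspace(.3,2.27,9):
    a=.7-j+p[2]; print(round(j,3),p[0]+42*np.cos(a),p[1]+42*np.sin(a),'tang deg',np.degrees(a)-90)
```

```text
[[-0.948 -0.     0.317]
 [-0.317  0.    -0.948]
 [ 0.    -1.    -0.   ]] 0.35 [-1.267  0.423  1.63  -0.     1.089 -0.019]
[-1.20485017e-04  3.33293973e-04 -9.99999937e-01]
0.3 624.657003267687 -108.30439882000577 tang deg -68.05571644648947
0.546 627.3078998004556 -118.27438438285928 tang deg -82.164802151586
0.792 627.4484562401334 -128.5898149816379 tang deg -96.27388785668252
1.039 625.0701923589857 -138.62832709562076 tang deg -110.38297356177904
1.285 620.3165965618928 -147.78426459807315 tang deg -124.49205926687556
1.531 613.4744687636071 -155.5052199627207 tang deg -138.60114497197208
1.778 604.9566168159179 -161.3253628087512 tang deg -152.7102306770686
2.024 595.2769504656244 -164.89354496468823 tang deg -166.81931638216508
2.27 585.0194755059392 -165.99448638110704 tang deg -180.92840208726165
```

```bash
python3 -m creep '[{"tx":30,"ty":35,"tz":20},{"tx":65,"ty":75,"tz":35},{"tx":105,"ty":120,"tz":35},{"tx":145,"ty":165,"tz":35},{"tx":185,"ty":210,"tz":35},{"tx":225,"ty":255,"tz":35},{"tx":265,"ty":300,"tz":35},{"tx":305,"ty":345,"tz":35},{"tx":345,"ty":390,"tz":35},{"tx":380,"ty":430,"tz":35}]'
```

```text
schema error: expected keys tx, ty, tz, rx, ry, rz, fingers
```

```bash
python3 -m creep '[{"tx":20,"ty":25},{"tx":36,"ty":45},{"tx":46,"ty":54},{"tx":46,"ty":54}]'
python3 - <<'E'
from h import *
w=load('wrist');cv2.imwrite('pics/w2.png',w['pixels']);t=load('top');crop(t,240,130,360,250,5,'pics/t2.png')
s=load('scene');crop(s,170,150,300,300,4,'pics/s2.png')
E
```

```text
schema error: expected keys tx, ty, tz, rx, ry, rz, fingers
```

View pics/w2.png

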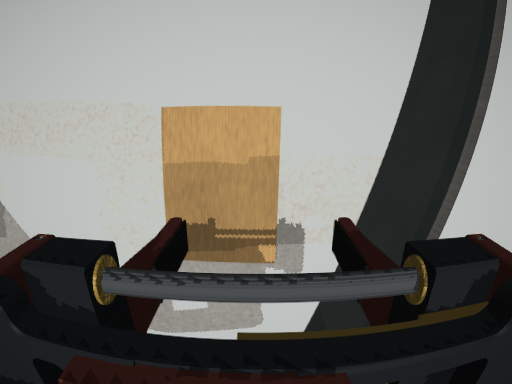

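View pics/s2.png

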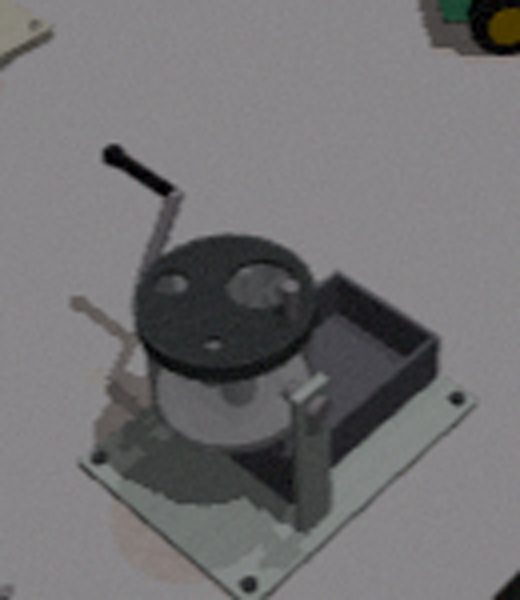

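The arm has not moved; every row needs all seven keys. Resending.

```bash
python3 -m creep '[{"tx":30,"ty":35,"tz":20,"rx":0,"ry":0,"rz":0,"fingers":0},{"tx":65,"ty":75,"tz":35,"rx":0,"ry":0,"rz":0,"fingers":0},{"tx":105,"ty":120,"tz":35,"rx":0,"ry":0,"rz":0,"fingers":0},{"tx":145,"ty":165,"tz":35,"rx":0,"ry":0,"rz":0,"fingers":0},{"tx":185,"ty":210,"tz":35,"rx":0,"ry":0,"rz":0,"fingers":0},{"tx":225,"ty":255,"tz":35,"rx":0,"ry":0,"rz":0,"fingers":0},{"tx":265,"ty":300,"tz":35,"rx":0,"ry":0,"rz":0,"fingers":0},{"tx":305,"ty":345,"tz":35,"rx":0,"ry":0,"rz":0,"fingers":0},{"tx":345,"ty":390,"tz":35,"rx":0,"ry":0,"rz":0,"fingers":0},{"tx":380,"ty":430,"tz":35,"rx":0,"ry":0,"rz":0,"fingers":0}]'
```

```text
t: 1.75
ee_pos: [579.6, -160.9, 241.7]
orientation: [-0.333, 2.046, -2.047]
ft_force: [-1.2, -0.6, -0.6]
width: 87.8
```

```bash
python3 -m creep '[{"tx":25,"ty":30,"tz":0,"rx":0,"ry":0,"rz":0,"fingers":0},{"tx":46,"ty":53,"tz":0,"rx":0,"ry":0,"rz":0,"fingers":0},{"tx":46,"ty":53,"tz":0,"rx":0,"ry":0,"rz":0,"fingers":0},{"tx":46,"ty":53,"tz":0,"rx":0,"ry":0,"rz":0,"fingers":0}]'
python3 - <<'E'
from h import *
w=load('wrist');cv2.imwrite('pics/w3.png',w['pixels'])
s=load('scene');crop(s,170,150,300,300,4,'pics/s3.png')
def fish(P):
    R=cv2.Rodrigues(np.array(w['rvec'],float))[0];X=R@np.array(P,float)+w['tvec'];th=np.arctan2(np.hypot(X[0],X[1]),X[2]);k=w['intrinsics'];u=X[:2]/np.hypot(X[0],X[1])*th*k[0,0];return u+[k[0,2],k[1,2]]
print('pred peg top',fish((624.7,-108.3,185.5)),'base',fish((624.7,-108.3,160.5)),'cap c',fish((585.7,-124,160.5)))
print(w['rvec'],w['tvec'])
E
```

```text
t: 2.25
ee_pos: [623.7, -110.1, 241.3]
orientation: [-0.334, 2.047, -2.047]
ft_force: [0.5, -0.7, 0.2]
width: 87.7
pred peg top [257.66917819 199.18549263] base [257.84772555 191.53368288] cap c [260.55206171 234.67701951]
[-2.3753792   1.70817257  0.21957759] [-303.16957967  498.28603801  563.89766471]
```

View pics/w3.png

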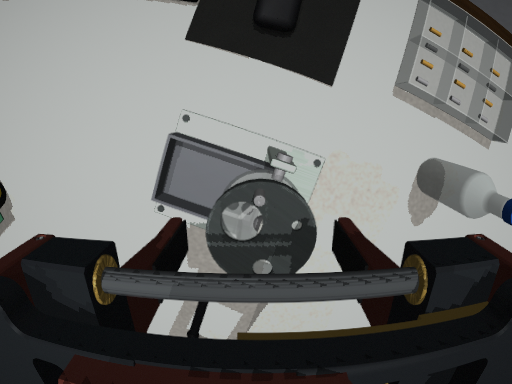

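View pics/s3.png

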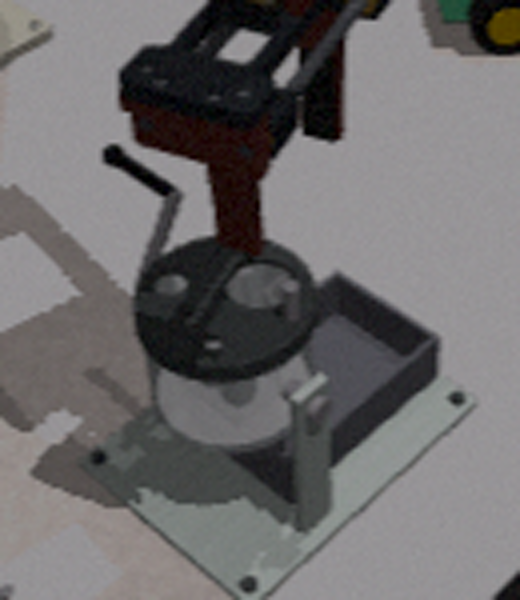

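```bash
python3 -m creep '[{"tx":1,"ty":2,"tz":-25,"rx":0,"ry":0,"rz":0,"fingers":60},{"tx":1,"ty":2,"tz":-50,"rx":0,"ry":0,"rz":0,"fingers":120},{"tx":1,"ty":2,"tz":-67,"rx":0,"ry":0,"rz":0,"fingers":120},{"tx":1,"ty":2,"tz":-67,"rx":0,"ry":0,"rz":0,"fingers":120},{"tx":1,"ty":2,"tz":-67,"rx":0,"ry":0,"rz":0,"fingers":120}]';python3 - <<'E'
from h import *
s=load('scene');crop(s,170,150,300,300,4,'pics/s4.png')
w=load('wrist');crop(w,130,130,400,300,2.5,'pics/w4.png')
E
```

```text
t: 2.98
ee_pos: [625.8, -108.1, 175.3]
orientation: [-0.332, 2.046, -2.047]
ft_force: [-1.3, 0.5, 0.3]
width: 46.6
```

View pics/s4.png

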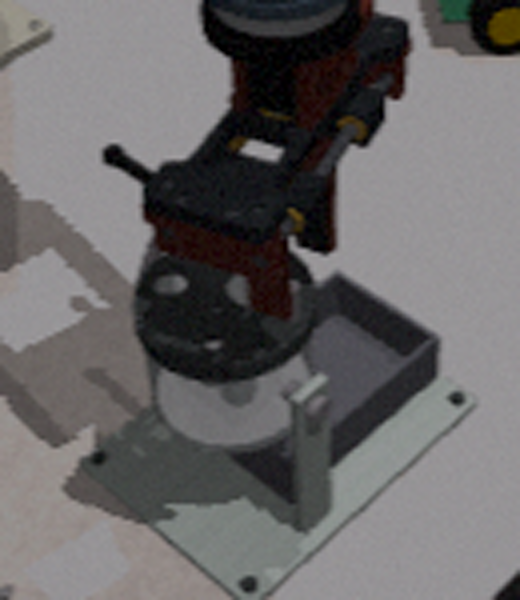

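View pics/w4.png

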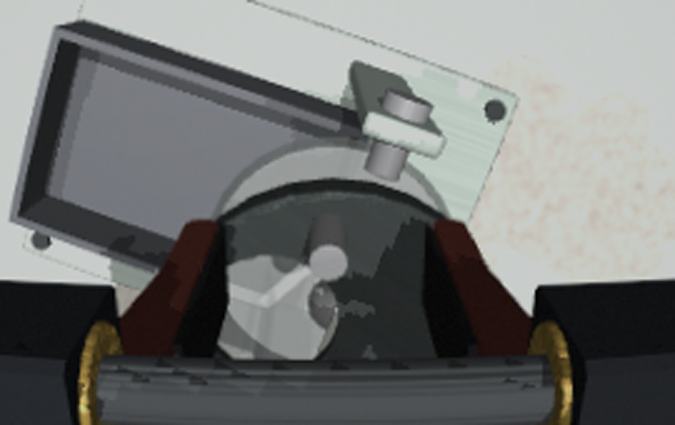

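The wrist view shows the peg (crop 328,262) centred between the fingers. Closing.

```bash
python3 -m creep '[{"tx":0,"ty":0,"tz":-1,"rx":0,"ry":0,"rz":0,"fingers":200},{"tx":0,"ty":0,"tz":-2,"rx":0,"ry":0,"rz":0,"fingers":255},{"tx":0,"ty":0,"tz":-2,"rx":0,"ry":0,"rz":0,"fingers":255},{"tx":0,"ty":0,"tz":-2,"rx":0,"ry":0,"rz":0,"fingers":255},{"tx":0,"ty":0,"tz":-2,"rx":0,"ry":0,"rz":0,"fingers":255}]'
python3 - <<'E'
import numpy as np
# from actual start angle estimate to target, arc about (585.7,-124)
c=np.array([585.7,-124.]);a0=.7-.3-.017
for k in range(0,21):
    a=a0-1.97*k/20; d=42*np.array([np.cos(a)-np.cos(a0),np.sin(a)-np.sin(a0)]);print(k,d.round(1))
E
```

```text
t: 3.7
ee_pos: [625.3, -107.7, 172.5]
orientation: [-0.333, 2.047, -2.047]
ft_force: [0.6, 0.6, -0.7]
width: 1.6
0 [0. 0.]
1 [ 1.4 -3.9]
2 [ 2.3 -7.9]
3 [  2.9 -12. ]
4 [  3.  -16.2]
5 [  2.8 -20.3]
6 [  2.1 -24.4]
7 [  1.1 -28.4]
8 [ -0.4 -32.2]
9 [ -2.2 -36. ]
10 [ -4.3 -39.5]
11 [ -6.8 -42.8]
12 [ -9.7 -45.8]
13 [-12.8 -48.5]
14 [-16.1 -50.9]
15 [-19.7 -53. ]
16 [-23.5 -54.7]
17 [-27.4 -56.1]
18 [-31.4 -57. ]
19 [-35.5 -57.6]
20 [-39.6 -57.7]
```

Run:
```python
from h import *
s=load('scene');crop(s,170,150,300,300,4,'pics/s5.png')
w=load('wrist');crop(w,130,130,400,300,2.5,'pics/w5.png')
```

```text
(no output)
```

View pics/s5.png

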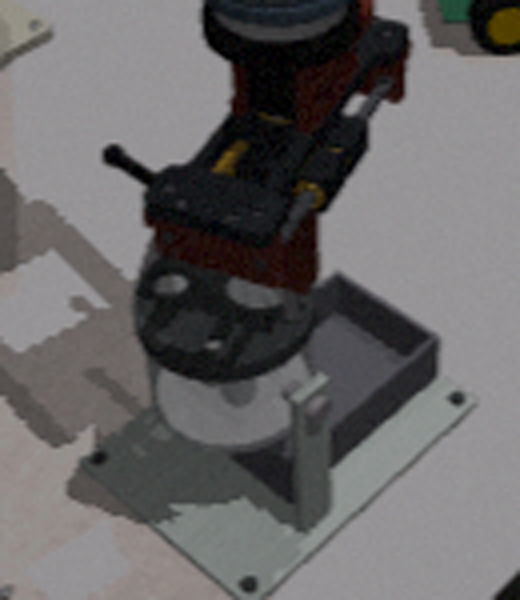

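View pics/w5.png

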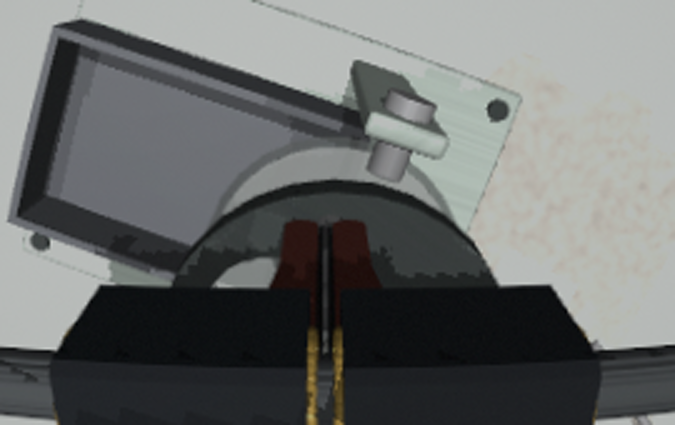

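Run:
```python
from h import *
w=load('wrist')
R=cv2.Rodrigues(np.array(w['rvec'],float))[0]
def fish(P):
    X=R@np.array(P,float)+w['tvec'];r=np.hypot(X[0],X[1]);th=np.arctan2(r,X[2]);k=w['intrinsics'];q=X[:2]/r*th*k[0,0]+[k[0,2],k[1,2]];return (q-[130,130])*2.5
o=ctrl.get_obs();p=o['ee_pos'];print('cam',-R.T@w['tvec'],R[2], p)
print('tcp',fish(p),'tip',fish(p-[0,0,8]),'grasp',fish(p+[0,0,11]))
print('predicted peg top',fish((624.7,-108.3,185.5)),'mid',fish((624.7,-108.3,173)))
# find position at z=185.5 that gave w4 pixel with nearly same pose
from scipy.optimize import least_squares
print(least_squares(lambda q:fish((q[0],q[1],185.5))-[328,262],[620,-110]).x)
```

```text
cam [690.22852224 -86.17115814 350.73145814] [-0.23915905 -0.08042719 -0.96764374] [ 625.26611466 -107.68723413  172.4735342 ]
tcp [323.02835523 238.6180837 ] tip [323.06832592 227.87778653] grasp [322.96823259 254.83440901]
predicted peg top [324.62688118 260.82879745] mid [324.59266535 242.01561127]
[ 624.66741136 -109.16608935]
```

```bash
python3 -m creep '[{"tx":0,"ty":0,"tz":0,"rx":0,"ry":0,"rz":0,"fingers":180},{"tx":0,"ty":0,"tz":0,"rx":0,"ry":0,"rz":0,"fingers":160},{"tx":0,"ty":0,"tz":0,"rx":0,"ry":0,"rz":0,"fingers":160},{"tx":0,"ty":0,"tz":0,"rx":0,"ry":0,"rz":0,"fingers":160}]'
 python3 - <<'E'
from h import *
s=load('scene');crop(s,170,150,300,300,4,'pics/s6.png')
w=load('wrist');crop(w,190,180,330,300,5,'pics/w6.png')
E
```

```text
t: 4.35
ee_pos: [625.3, -107.7, 172.5]
orientation: [-0.333, 2.047, -2.047]
ft_force: [-0.3, -0.3, -0.2]
width: 32.3
```

View pics/w6.png

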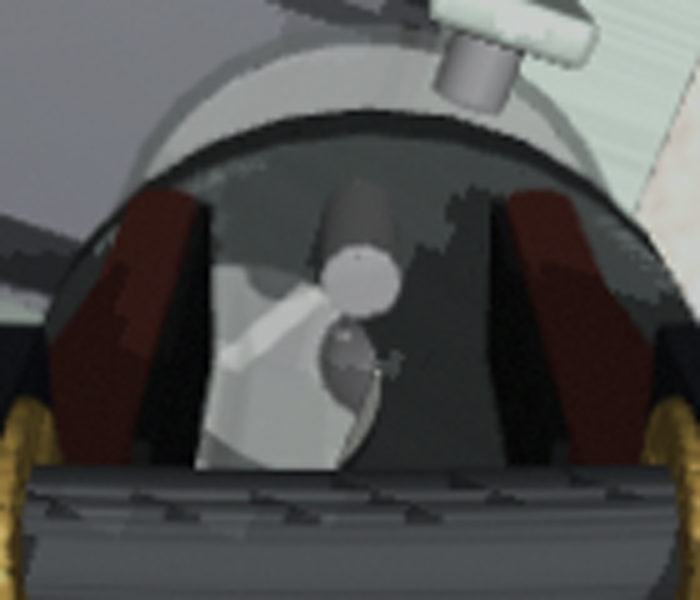

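View pics/s6.png

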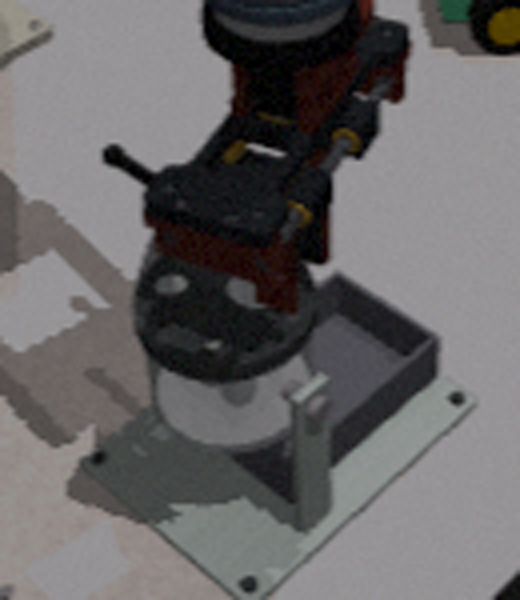

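Run:
```python
from h import *
s=load('scene')
f=lambda P:((proj(s,P)-[170,150])*4).round(0)
R=cv2.Rodrigues(np.array(ctrl.get_obs()['orientation']))[0]
t=np.array([625.3,-107.7,164.5]);j=R[:,2];x=R[:,0]
for wd in (0,16,25):
  for sg in (-1,1):
    for xs in (-10,10): print(wd,sg,xs,f(t+sg*j*wd+xs*x))
print('tcp',f((625.3,-107.7,172.5)),'peg',f((624.7,-108.3,185.5)),f((624.7,-108.3,160.5)),R[:,2])
crop(s,215,190,260,250,12,'pics/s7.png')
```

```text
0 -1 -10 [[311. 316.]]
0 -1 10 [[279. 306.]]
0 1 -10 [[311. 316.]]
0 1 10 [[279. 306.]]
16 -1 -10 [[322. 297.]]
16 -1 10 [[291. 287.]]
16 1 -10 [[299. 335.]]
16 1 10 [[266. 325.]]
25 -1 -10 [[329. 287.]]
25 -1 10 [[297. 277.]]
25 1 -10 [[292. 346.]]
25 1 10 [[259. 336.]]
tcp [[294. 301.]] peg [[292. 285.]] [[293. 316.]] [ 3.17246098e-01 -9.48343246e-01  1.08561746e-05]
```

View pics/s7.png

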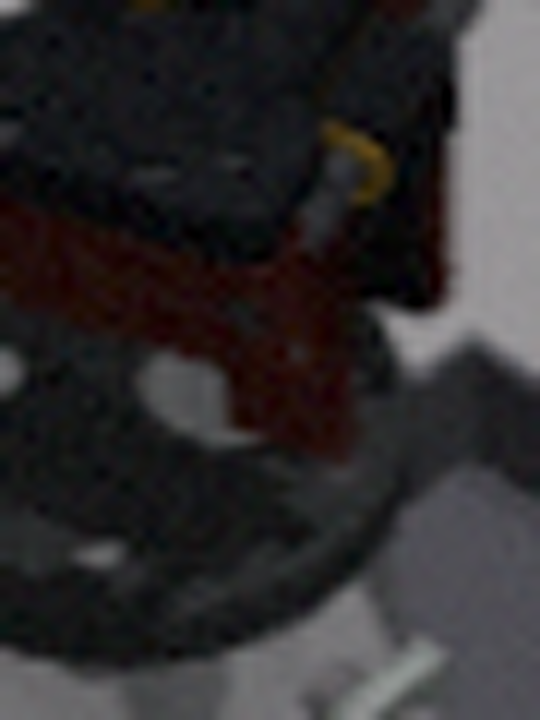

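```bash
python3 -c "
from workcell import ctrl;print(ctrl.tips_ahead);print([x for x in dir(ctrl) if x[0]!='_'])"
```

```text
8.0
['Unreachable', 'close_job', 'get_image', 'get_obs', 'tips_ahead']
```

Run:
```python
from h import *
s=load('scene')
R=cv2.Rodrigues(np.array(ctrl.get_obs()['orientation']))[0]
t=np.array([625.3,-107.7,0]);j=R[:,2];x=R[:,0]
print('z tip -> 12x crop px of near finger corners (inner/outer, x -+10)')
for z in (164.5,174,184,190):
  print(z,[((proj(s,t+[0,0,z]+j*jj+xs*x)[0]-[215,190])*12).round(0) for jj in (16,24) for xs in (-10,10)])
w=load('wrist');Rw=cv2.Rodrigues(np.array(w['rvec'],float))[0]
def fish(P):
    X=Rw@np.array(P,float)+w['tvec'];r=np.hypot(X[0],X[1]);th=np.arctan2(r,X[2]);k=w['intrinsics'];q=X[:2]/r*th*k[0,0]+[k[0,2],k[1,2]];return ((q-[190,180])*5).round(0)
for z in (164.5,174,184,190):
  print(z,[fish(t+[0,0,z]+j*jj+xs*x) for jj in (-16,16) for xs in (-10,0,10)])
```

```text
z tip -> 12x crop px of near finger corners (inner/outer, x -+10)
164.5 [array([356., 526.]), array([259., 494.]), array([338., 555.]), array([240., 524.])]
174 [array([355., 490.]), array([257., 459.]), array([336., 520.]), array([237., 488.])]
184 [array([353., 453.]), array([254., 422.]), array([334., 482.]), array([235., 451.])]
190 [array([352., 430.]), array([252., 399.]), array([333., 459.]), array([233., 428.])]
164.5 [array([225., 134.]), array([226., 205.]), array([228., 274.]), array([468., 134.]), array([466., 205.]), array([464., 274.])]
174 [array([219., 156.]), array([221., 231.]), array([223., 302.]), array([474., 157.]), array([472., 231.]), array([469., 303.])]
184 [array([212., 183.]), array([214., 260.]), array([217., 335.]), array([481., 183.]), array([478., 261.]), array([476., 335.])]
190 [array([207., 200.]), array([210., 280.]), array([212., 356.]), array([485., 200.]), array([482., 280.]), array([480., 356.])]
```

```bash
python3 -m creep '[{"tx":-0.5,"ty":-1,"tz":-8,"rx":0,"ry":0,"rz":0,"fingers":160},{"tx":-0.5,"ty":-1,"tz":-16,"rx":0,"ry":0,"rz":0,"fingers":160},{"tx":-0.5,"ty":-1,"tz":-16,"rx":0,"ry":0,"rz":0,"fingers":160}]'
 python3 - <<'E'
from h import *
s=load('scene');crop(s,215,190,260,250,10,'pics/s8.png')
w=load('wrist');crop(w,190,180,330,300,4,'pics/w8.png')
E
```

```text
t: 4.97
ee_pos: [624.0, -108.6, 155.3]
orientation: [-0.335, 2.048, -2.047]
ft_force: [0.9, 0.5, -0.4]
width: 32.7
```

View pics/w8.png

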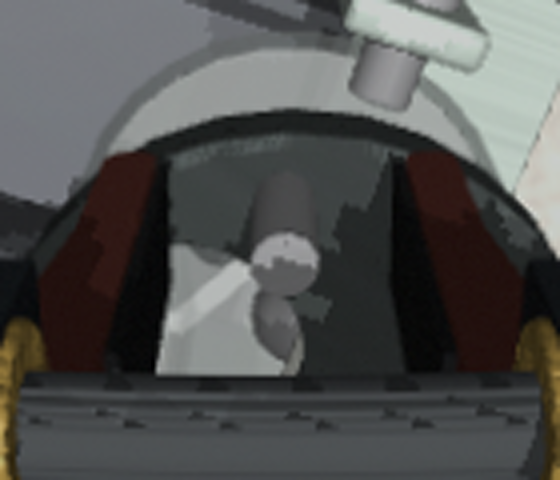

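View pics/s8.png

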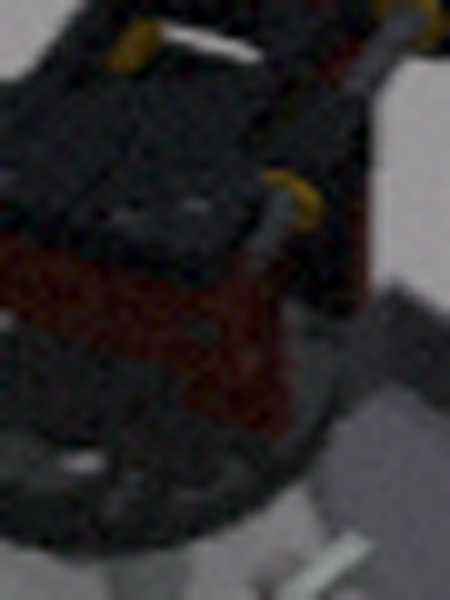

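The tips are still clear with a stated height below the cap, so the real fingertips sit about 25 mm higher than stated. I'll lower a bit more and close.

```bash
python3 -m creep '[{"tx":0.5,"ty":0,"tz":-5,"rx":0,"ry":0,"rz":0,"fingers":160},{"tx":0.5,"ty":0,"tz":-7,"rx":0,"ry":0,"rz":0,"fingers":160},{"tx":0.5,"ty":0,"tz":-7,"rx":0,"ry":0,"rz":0,"fingers":220},{"tx":0.5,"ty":0,"tz":-7,"rx":0,"ry":0,"rz":0,"fingers":240},{"tx":0.5,"ty":0,"tz":-7,"rx":0,"ry":0,"rz":0,"fingers":255},{"tx":0.5,"ty":0,"tz":-7,"rx":0,"ry":0,"rz":0,"fingers":255},{"tx":0.5,"ty":0,"tz":-7,"rx":0,"ry":0,"rz":0,"fingers":255}]'
```

```text
t: 5.95
ee_pos: [625.4, -108.8, 149.6]
orientation: [-0.333, 2.047, -2.047]
ft_force: [-0.2, -0.1, 0.2]
width: 9.1
```

```bash
python3 -m creep '[{"tx":1.4,"ty":-3.9,"tz":0,"rx":0,"ry":0,"rz":-0.06,"fingers":255},{"tx":2.3,"ty":-7.9,"tz":0,"rx":0,"ry":0,"rz":-0.12,"fingers":255},{"tx":2.9,"ty":-12,"tz":0,"rx":0,"ry":0,"rz":-0.18,"fingers":255},{"tx":3,"ty":-16.2,"tz":0,"rx":0,"ry":0,"rz":-0.24,"fingers":255},{"tx":2.8,"ty":-20.3,"tz":0,"rx":0,"ry":0,"rz":-0.3,"fingers":255},{"tx":2.1,"ty":-24.4,"tz":0,"rx":0,"ry":0,"rz":-0.36,"fingers":255},{"tx":1.1,"ty":-28.4,"tz":0,"rx":0,"ry":0,"rz":-0.42,"fingers":255},{"tx":-0.4,"ty":-32.2,"tz":0,"rx":0,"ry":0,"rz":-0.48,"fingers":255},{"tx":-2.2,"ty":-36,"tz":0,"rx":0,"ry":0,"rz":-0.54,"fingers":255},{"tx":-4.3,"ty":-39.5,"tz":0,"rx":0,"ry":0,"rz":-0.6,"fingers":255}]'
 python3 - <<'E'
from h import *
w=load('wrist');crop(w,130,130,400,300,2.5,'pics/w9.png')
E
```

```text
t: 7.2
ee_pos: [622.7, -147.6, 149.6]
orientation: [-0.295, -2.074, 2.072]
ft_force: [6.0, 2.0, -2.3]
width: 9.6
```

View pics/w9.png

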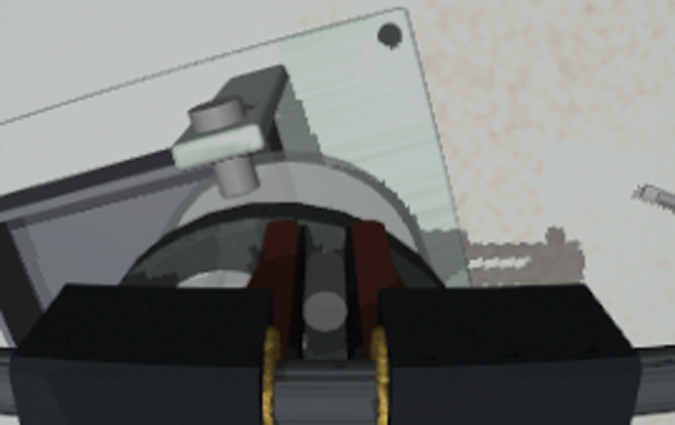

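```bash
python3 -m creep '[{"tx":-2.5,"ty":-3.3,"tz":0,"rx":0,"ry":0,"rz":-0.06,"fingers":255},{"tx":-5.4,"ty":-6.3,"tz":0,"rx":0,"ry":0,"rz":-0.12,"fingers":255},{"tx":-8.5,"ty":-9,"tz":0,"rx":0,"ry":0,"rz":-0.18,"fingers":255},{"tx":-11.8,"ty":-11.4,"tz":0,"rx":0,"ry":0,"rz":-0.24,"fingers":255},{"tx":-15.4,"ty":-13.5,"tz":0,"rx":0,"ry":0,"rz":-0.3,"fingers":255},{"tx":-19.2,"ty":-15.2,"tz":0,"rx":0,"ry":0,"rz":-0.36,"fingers":255},{"tx":-23.1,"ty":-16.6,"tz":0,"rx":0,"ry":0,"rz":-0.42,"fingers":255},{"tx":-27.1,"ty":-17.5,"tz":0,"rx":0,"ry":0,"rz":-0.48,"fingers":255},{"tx":-31.2,"ty":-18.1,"tz":0,"rx":0,"ry":0,"rz":-0.54,"fingers":255},{"tx":-35.3,"ty":-18.2,"tz":0,"rx":0,"ry":0,"rz":-0.6,"fingers":255}]'
python3 -m creep '[{"tx":0,"ty":0,"tz":0,"rx":0,"ry":0,"rz":0,"fingers":255},{"tx":0,"ty":0,"tz":0,"rx":0,"ry":0,"rz":0,"fingers":255}]'
 python3 - <<'E'
from h import *
t=load('top');crop(t,270,150,350,230,7,'pics/t10.png')
w=load('wrist');crop(w,130,130,400,300,2.5,'pics/w10.png')
E
```

```text
t: 8.5
ee_pos: [587.9, -168.2, 150.6]
orientation: [-0.805, -1.699, 1.7]
ft_force: [4.4, -6.2, -0.2]
width: 9.3
t: 8.75
ee_pos: [587.4, -168.3, 150.6]
orientation: [-0.802, -1.699, 1.702]
ft_force: [1.8, -6.0, 2.6]
width: 9.1
```

View pics/w10.png

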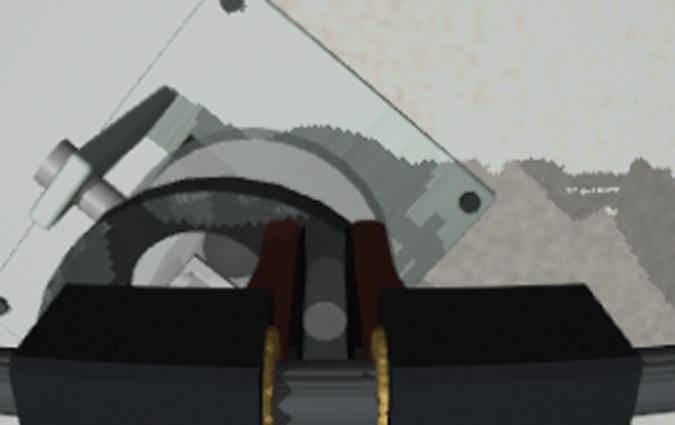

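View pics/t10.png

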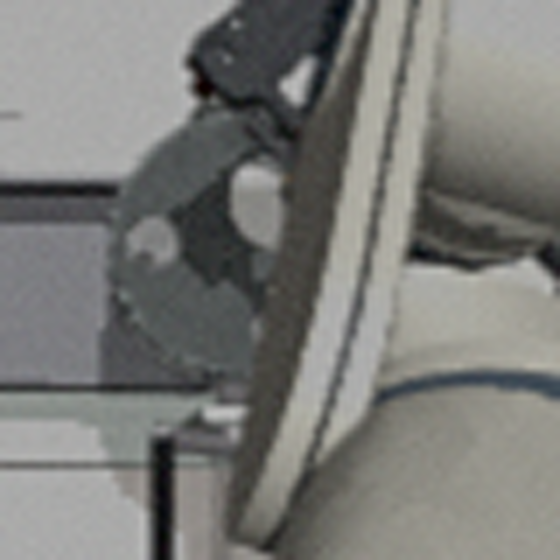

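```bash
python3 -m creep '[{"tx":0,"ty":0,"tz":0,"rx":0,"ry":0,"rz":0,"fingers":200},{"tx":0,"ty":0,"tz":0,"rx":0,"ry":0,"rz":0,"fingers":170},{"tx":0,"ty":0,"tz":20,"rx":0,"ry":0,"rz":0,"fingers":150},{"tx":0,"ty":0,"tz":55,"rx":0,"ry":0,"rz":0.15,"fingers":100},{"tx":-20,"ty":-10,"tz":80,"rx":0,"ry":0,"rz":0.3,"fingers":50},{"tx":-60,"ty":-10,"tz":100,"rx":0,"ry":0,"rz":0.45,"fingers":0},{"tx":-90,"ty":-10,"tz":100,"rx":0,"ry":0,"rz":0.6,"fingers":0},{"tx":-110,"ty":-10,"tz":100,"rx":0,"ry":0,"rz":0.7,"fingers":0},{"tx":-110,"ty":-10,"tz":100,"rx":0,"ry":0,"rz":0.8,"fingers":0},{"tx":-110,"ty":-10,"tz":100,"rx":0,"ry":0,"rz":0.87,"fingers":0}]'
 python3 - <<'E'
from h import *
w=load('wrist');cv2.imwrite('pics/w11.png',w['pixels'])
t=load('top');crop(t,270,150,350,230,7,'pics/t11.png')
s=load('scene');crop(s,170,150,300,300,4,'pics/s11.png')
E
```

```text
t: 10.1
ee_pos: [475.2, -176.0, 249.5]
orientation: [-0.005, -2.22, 2.219]
ft_force: [0.7, 0.5, 0.5]
width: 87.7
```

View pics/w11.png

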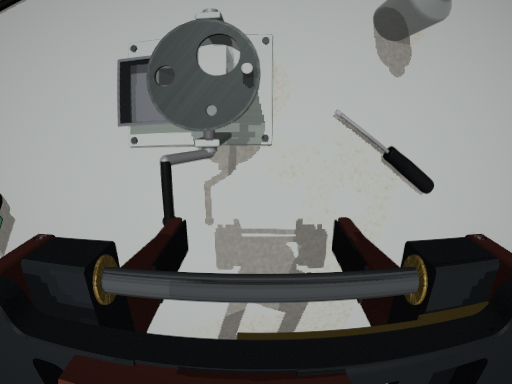

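View pics/t11.png

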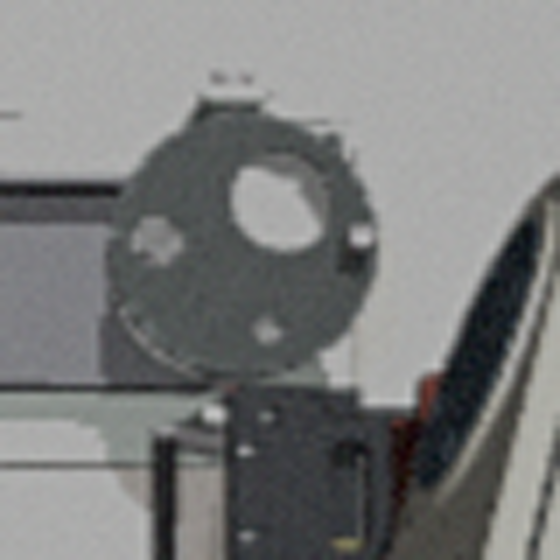

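View pics/s11.png

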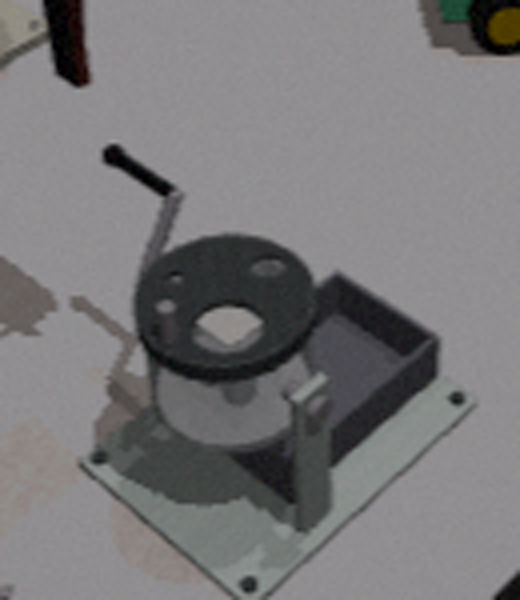

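Run:
```python
from h import *
from scipy.optimize import least_squares
w=load('wrist');t=load('top');s=load('scene')
Rw=cv2.Rodrigues(np.array(w['rvec'],float))[0]
def fish(P):
    X=Rw@np.array(P,float)+w['tvec'];r=np.hypot(X[0],X[1]);th=np.arctan2(r,X[2]);k=w['intrinsics'];return X[:2]/r*th*k[0,0]+[k[0,2],k[1,2]]
T=lambda x,y:np.array([270+x/7,150+y/7]);S=lambda x,y:np.array([170+x/4,150+y/4])
obs={'top':(lambda P:proj(t,P)[0],[T(157,240),T(278,207),T(267,331),T(360,237)]),
'wrist':(fish,[np.array(v,float) for v in((165,76),(219,54),(211,111),(247,69))]),
'scene':(lambda P:proj(s,P)[0],[S(268,267),S(229,325),S(174,280),S(165,305)])}
yaw=-.017
def model(p):
    x,y,q,rl,rs=p
    A=[(np.pi/2+2.27-q,35,160.5),(np.pi/2-q,rl,160.5),(np.pi/2+4.10-q,rs,160.5),(.7-q,42,185.5)]
    return [(x+r*np.cos(a+yaw),y+r*np.sin(a+yaw),z) for a,r,z in A]
for n,(f,uv) in obs.items():
    F=lambda p:np.concatenate([f(P)-u for P,u in zip(model(p),uv)])
    r=least_squares(F,[586,-124,2.2,25,35],x_scale=[1,1,.02,1,1]);print(n,r.x.round(3),r.fun.round(1))
# yaw & stand position from wrist corners (z=8)
C=[((80,145),(134,48)),((-80,145),(134,141)),((80,-70),(265,41)),((-80,-70),(265,138))] # screws approx inset
ins=7
def G(p):
    c,si=np.cos(p[2]),np.sin(p[2]);o=[]
    for (X,Y),uv in C:
        X-=np.sign(X)*p[3];Y-=np.sign(Y)*p[3]
        o.append(fish((p[0]+c*X-si*Y,p[1]+si*X+c*Y,8))-uv)
    return np.concatenate(o)
r=least_squares(G,[586,-124,-.017,9],x_scale=[1,1,.02,1]);print(r.x.round(3),r.fun.round(1))
```

```text
top [ 583.937 -123.044    2.283   19.799   35.926] [-0.1  0.  -0.1 -0.1 -0.1  0.   0.3  0. ]
wrist [ 584.034 -125.294    2.277   23.917   35.143] [-0.4 -0.   0.   0.   0.1 -0.   0.3  0. ]
scene [ 585.557 -124.319    2.265   21.443   34.445] [ 0.  -0.2 -0.4  0.   0.2 -0.4  0.3  0.5]
[ 5.84025e+02 -1.24855e+02 -1.40000e-02  1.00000e+01] [-0.4  0.6  0.1 -0.5  0.5 -0.3 -0.2  0.2]
```

```bash
python3 -m creep '[{"tx":-3,"ty":30,"tz":-10,"rx":0,"ry":-0.1,"rz":0,"fingers":0},{"tx":-6,"ty":60,"tz":-25,"rx":0,"ry":-0.2,"rz":0,"fingers":0},{"tx":-9,"ty":86,"tz":-45,"rx":0,"ry":-0.2,"rz":0,"fingers":0},{"tx":-9,"ty":86,"tz":-45,"rx":0,"ry":-0.2,"rz":0,"fingers":0},{"tx":-9,"ty":86,"tz":-45,"rx":0,"ry":-0.2,"rz":0,"fingers":0}]'
 python3 - <<'E'
from h import *
w=load('wrist');crop(w,100,60,420,300,2.3,'pics/w12.png')
s=load('scene');crop(s,150,100,300,290,3,'pics/s12.png')
Rw=cv2.Rodrigues(np.array(w['rvec'],float))[0]
def fish(P):
    X=Rw@np.array(P,float)+w['tvec'];r=np.hypot(X[0],X[1]);th=np.arctan2(r,X[2]);k=w['intrinsics'];return ((X[:2]/r*th*k[0,0]+[k[0,2],k[1,2]]-[100,60])*2.3).round()
c=np.array([584.8,-124.3])
for X in (-78,-107,-136): print(X,fish((c[0]+X+.015*32.4,c[1]-.015*X+32.4,170.5)))
E
```

```text
t: 11.02
ee_pos: [467.6, -90.8, 205.2]
orientation: [0.221, 2.119, -2.118]
ft_force: [0.3, -0.2, -0.4]
width: 87.8
-78 [365. 242.]
-107 [365. 331.]
-136 [364. 418.]
```

View pics/w12.png

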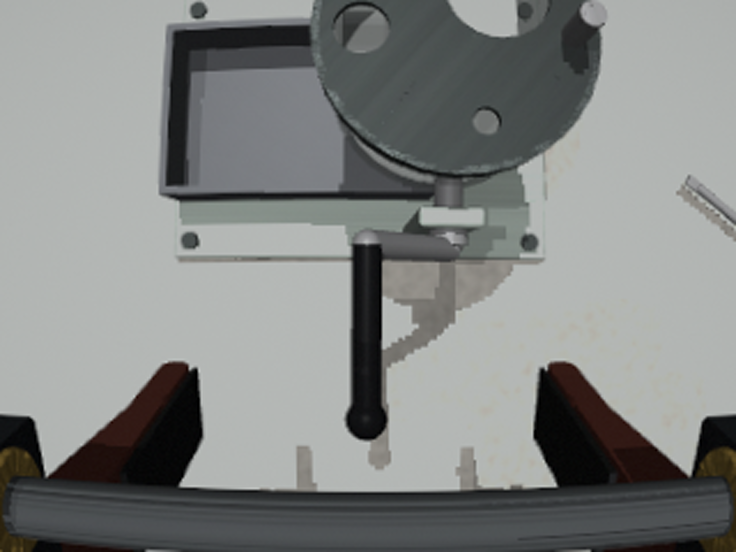

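View pics/s12.png

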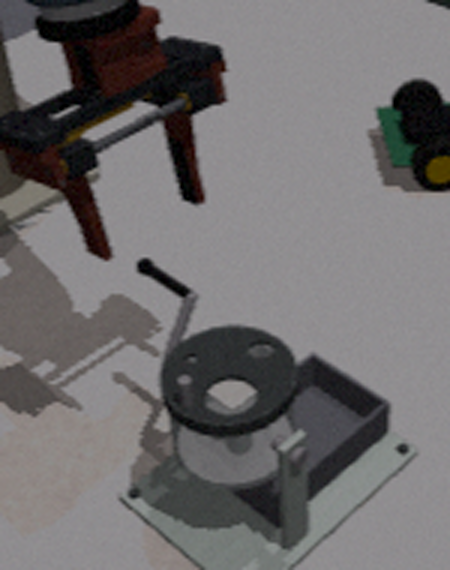

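```bash
python3 -m creep '[{"tx":4,"ty":0,"tz":-25,"rx":0,"ry":0,"rz":0,"fingers":0},{"tx":7,"ty":0,"tz":-50,"rx":0,"ry":0,"rz":0,"fingers":80},{"tx":7,"ty":0,"tz":-62,"rx":0,"ry":0,"rz":0,"fingers":160},{"tx":7,"ty":0,"tz":-62,"rx":0,"ry":0,"rz":0,"fingers":180},{"tx":7,"ty":0,"tz":-62,"rx":0,"ry":0,"rz":0,"fingers":180}]'
 python3 - <<'E'
from h import *
w=load('wrist');crop(w,100,60,420,300,2.3,'pics/w13.png')
s=load('scene');crop(s,150,100,300,290,3,'pics/s13.png')
E
```

```text
t: 11.75
ee_pos: [474.2, -90.7, 143.2]
orientation: [0.222, 2.119, -2.118]
ft_force: [-0.1, 0.1, -0.5]
width: 51.2
```

View pics/w13.png

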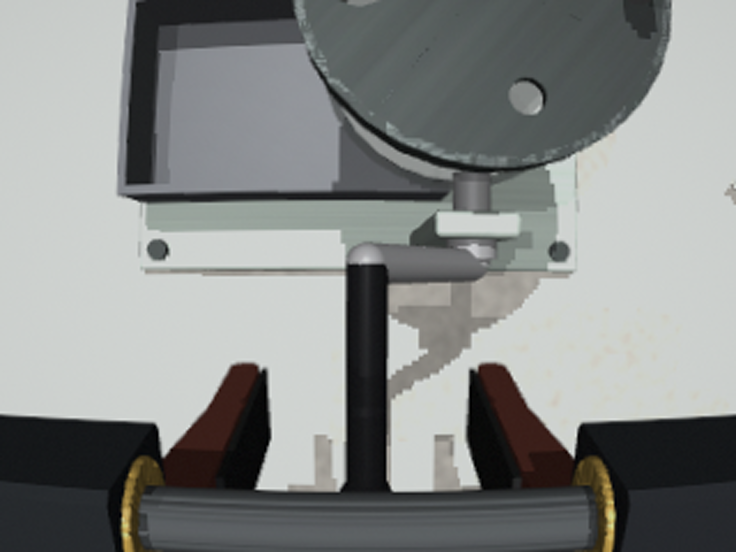

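View pics/s13.png

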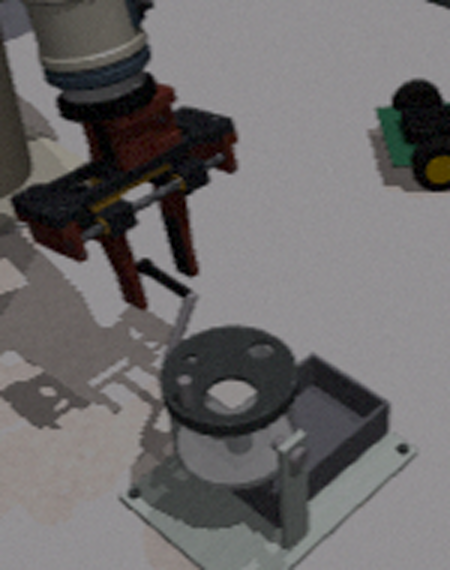

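```bash
python3 -m creep '[{"tx":0,"ty":0,"tz":0,"rx":0,"ry":0,"rz":0,"fingers":215},{"tx":0,"ty":0,"tz":0,"rx":0,"ry":0,"rz":0,"fingers":230},{"tx":0,"ty":0,"tz":0,"rx":0,"ry":0,"rz":0,"fingers":255},{"tx":0,"ty":0,"tz":0,"rx":0,"ry":0,"rz":0,"fingers":255},{"tx":0,"ty":0,"tz":0,"rx":0,"ry":0,"rz":0,"fingers":255},{"tx":0,"ty":0,"tz":0,"rx":0,"ry":0,"rz":0,"fingers":255}]'
 python3 - <<'E'
from h import *
w=load('wrist');crop(w,100,60,420,300,2.3,'pics/w14.png')
s=load('scene');print(atz)
c,d=ray(s,(196.7,201.7));k=(-118-c[1])/d[1];print(c+k*d)
for k in range(0,11):
    a=2.1*k/10; y=60*np.cos(1-a)-60*np.cos(1);z=60*np.sin(1-a)-60*np.sin(1);print(k,round(.015*y,1),round(y,1),round(z,1))
E
```

```text
t: 12.6
ee_pos: [473.7, -90.3, 142.5]
orientation: [0.22, 2.12, -2.118]
ft_force: [-0.5, 3.2, 2.9]
width: 9.2
<function atz at 0x7f1ae06a4fe0>
[ 474.4583844  -118.          160.34266603]
0 0.0 0.0 0.0
1 0.1 9.8 -7.9
2 0.3 17.8 -17.6
3 0.4 23.5 -28.8
4 0.4 26.8 -40.9
5 0.4 27.5 -53.5
6 0.4 25.6 -65.9
7 0.3 21.1 -77.7
8 0.2 14.2 -88.2
9 0.1 5.3 -97.1
10 -0.1 -5.2 -104.0
```

View pics/w14.png

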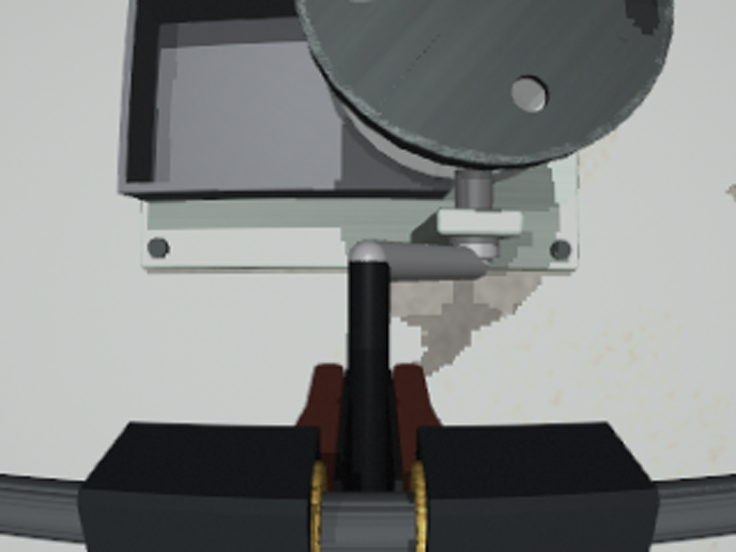

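```bash
python3 -m creep '[{"tx":0.1,"ty":9.8,"tz":-7.9,"rx":0,"ry":0,"rz":0,"fingers":255},{"tx":0.3,"ty":17.8,"tz":-17.6,"rx":0,"ry":0,"rz":0,"fingers":255},{"tx":0.4,"ty":23.5,"tz":-28.8,"rx":0,"ry":0,"rz":0,"fingers":255},{"tx":0.4,"ty":26.8,"tz":-40.9,"rx":0,"ry":0,"rz":0,"fingers":255},{"tx":0.4,"ty":27.5,"tz":-53.5,"rx":0,"ry":0,"rz":0,"fingers":255},{"tx":0.4,"ty":25.6,"tz":-65.9,"rx":0,"ry":0,"rz":0,"fingers":255}]'
python3 - <<'E'
from h import *
s=load('scene');crop(s,150,100,300,290,3,'pics/s15.png')
E
```

```text
t: 13.45
ee_pos: [474.3, -63.8, 76.5]
orientation: [0.221, 2.121, -2.117]
ft_force: [0.2, 13.4, 7.2]
width: 9.3
```

View pics/s15.png

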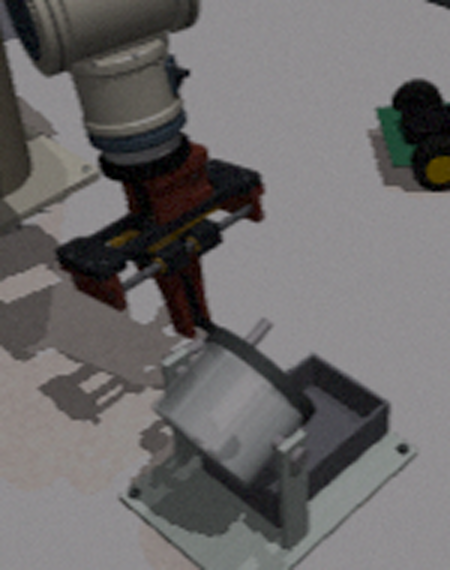

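```bash
python3 -m creep '[{"tx":-0.1,"ty":-4.5,"tz":-11.8,"rx":0,"ry":0,"rz":0,"fingers":255},{"tx":-0.2,"ty":-11.4,"tz":-22.3,"rx":0,"ry":0,"rz":0,"fingers":255},{"tx":-0.3,"ty":-20.3,"tz":-31.2,"rx":0,"ry":0,"rz":0,"fingers":255},{"tx":-0.5,"ty":-30.8,"tz":-38.1,"rx":0,"ry":0,"rz":0,"fingers":255},{"tx":-0.5,"ty":-30.8,"tz":-38.1,"rx":0,"ry":0,"rz":0,"fingers":255},{"tx":-0.5,"ty":-30.8,"tz":-38.1,"rx":0,"ry":0,"rz":0,"fingers":255}]'
python3 - <<'E'
from h import *
s=load('scene');crop(s,150,100,300,290,3,'pics/s16.png')
o=ctrl.get_obs();dy=o['ee_pos'][1]+90.3;dz=o['ee_pos'][2]-142.5
print('angle',1-np.arctan2(60*np.sin(1)+dz,60*np.cos(1)+dy), 'r',np.hypot(60*np.sin(1)+dz,60*np.cos(1)+dy))
E
```

```text
t: 14.25
ee_pos: [471.7, -92.0, 35.3]
orientation: [0.213, 2.128, -2.118]
ft_force: [19.0, 32.2, -41.1]
width: 8.5
angle 2.074464427110893 r 64.46155252591748
```

View pics/s16.png

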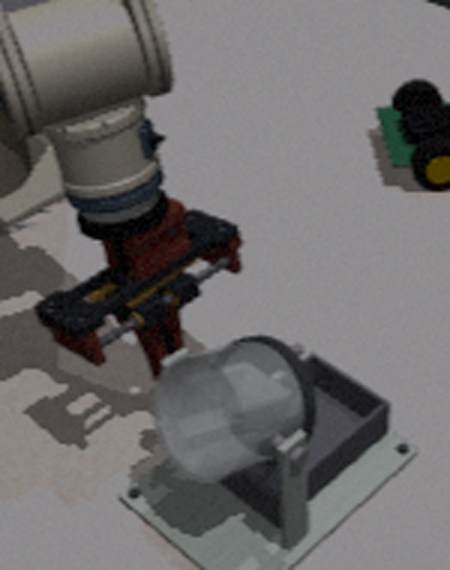

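Run:
```python
from h import *
o=ctrl.get_obs();print(o['qpos'],o['ee_pos'],o['ft_force'],o['moment'],o['t'])
s=load('scene');w=load('wrist');t=load('top')
cv2.imwrite('pics/w17.png',w['pixels']);crop(t,250,140,340,230,6,'pics/t17.png')
c=np.array([584.8,-124.3]);yaw=-.015
im=cv2.resize(s['pixels'][150:300,180:300],None,fx=5,fy=5,interpolation=cv2.INTER_CUBIC)
th=np.linspace(0,2*np.pi,60)
for a,col in((1.6,(0,0,255)),(1.85,(0,255,255)),(2.1,(0,255,0))):
    X=53*np.cos(th);Y=53*np.sin(th);Z=np.full_like(X,40.5)
    y=Y*np.cos(a)+Z*np.sin(a);z=-Y*np.sin(a)+Z*np.cos(a)+120
    P=np.stack([c[0]+X-yaw*y,c[1]+yaw*X+y,z],1)
    uv=((proj(s,P)-[180,150])*5).astype(int)
    cv2.polylines(im,[uv.reshape(-1,1,2)],True,col,1)
    b=1-a; print(a)
cv2.imwrite('pics/s17.png',im)
```

```text
[-0.25288804  0.46233036  2.17067448  0.16361517  0.32670204  1.17419359] [471.73056234 -92.02133692  35.32842647] [ 18.55127536  32.42561026 -40.83057659] [ 5.04675678 -1.56884425  0.91124436] 14.3
1.6
1.85
2.1
```

View pics/s17.png

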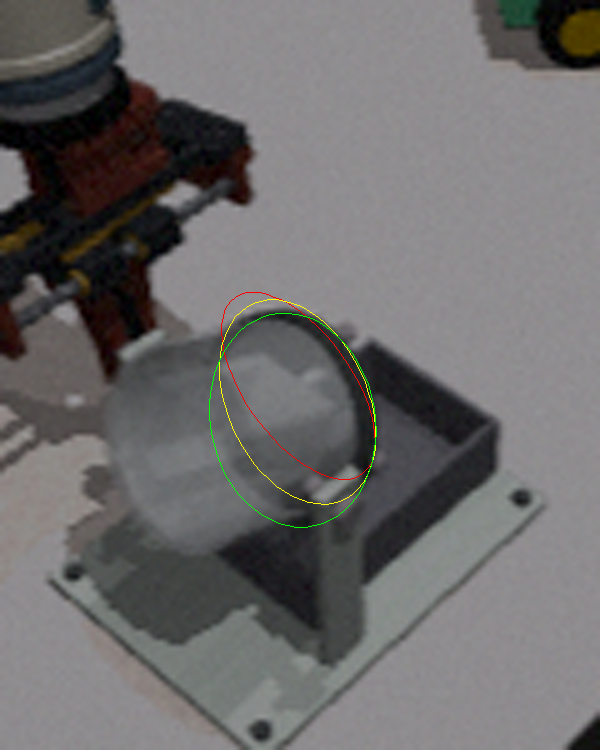

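View pics/w17.png

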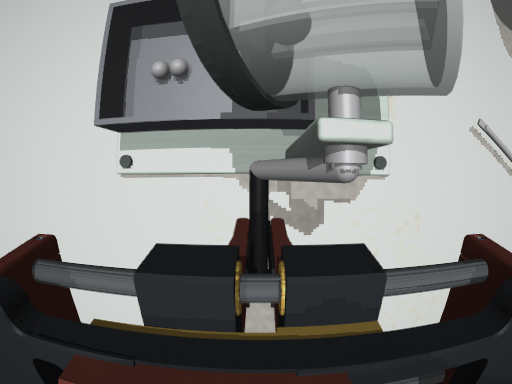

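View pics/t17.png

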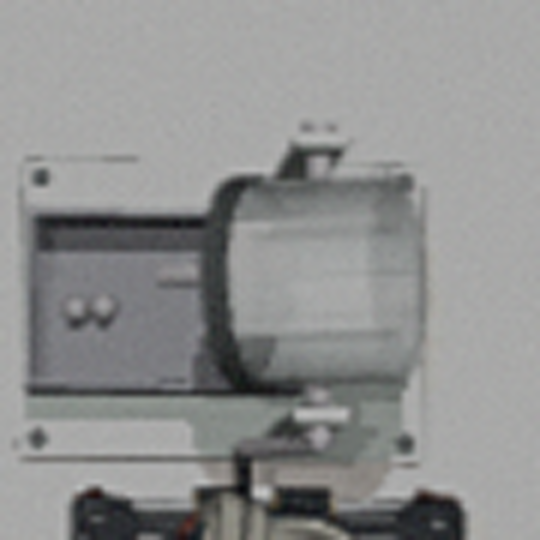

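Both small balls are already in the tray, near wrist pixels (160,69) and (178,67), and the drum is at about 2.0 rad. The wrist force is higher than expected (~55 N), so I'll ease back along the arc.

```bash
python3 -m creep '[{"tx":0.1,"ty":5,"tz":3.2,"rx":0,"ry":0,"rz":0,"fingers":255},{"tx":0.2,"ty":10.5,"tz":6.9,"rx":0,"ry":0,"rz":0,"fingers":255}]'; python3 -c "
from workcell import ctrl
o=ctrl.get_obs();print(o['qpos'],o['moment'])"
```

```text
t: 14.7
ee_pos: [472.1, -82.1, 43.0]
orientation: [0.214, 2.127, -2.118]
ft_force: [8.3, 20.4, -19.1]
width: 9.0
[-0.229174    0.44300771  2.17341509  0.14201206  0.3399088   1.21878985] [ 3.46289366 -0.67963289  0.57263873]
```

```bash
python3 -m creep '[{"tx":0.1,"ty":8.9,"tz":8.9,"rx":0,"ry":0,"rz":0,"fingers":255},{"tx":0.2,"ty":15.8,"tz":19.4,"rx":0,"ry":0,"rz":0,"fingers":255},{"tx":0.3,"ty":20.3,"tz":31.2,"rx":0,"ry":0,"rz":0,"fingers":255},{"tx":0.3,"ty":22.2,"tz":43.6,"rx":0,"ry":0,"rz":0,"fingers":255},{"tx":0.3,"ty":21.5,"tz":56.2,"rx":0,"ry":0,"rz":0,"fingers":255}]'; python3 -m creep '[{"tx":0,"ty":-3.3,"tz":12.1,"rx":0,"ry":0,"rz":0,"fingers":255},{"tx":-0.1,"ty":-9,"tz":23.3,"rx":0,"ry":0,"rz":0,"fingers":255},{"tx":-0.2,"ty":-17,"tz":33,"rx":0,"ry":0,"rz":0,"fingers":255},{"tx":-0.2,"ty":-23,"tz":37.5,"rx":0,"ry":0,"rz":0,"fingers":255}]'
 python3 - <<'E'
from h import *
s=load('scene');crop(s,150,100,300,290,3,'pics/s18.png')
E
```

```text
t: 15.32
ee_pos: [472.9, -63.5, 101.9]
orientation: [0.218, 2.122, -2.119]
ft_force: [-3.4, -2.6, -2.9]
width: 9.0
t: 15.82
ee_pos: [472.7, -85.4, 140.4]
orientation: [0.22, 2.125, -2.117]
ft_force: [-9.6, 13.8, 14.2]
width: 8.7
```

View pics/s18.png

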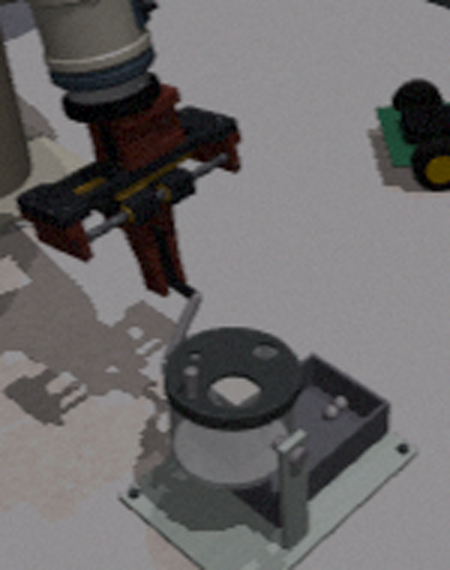

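```bash
python3 -m creep '[{"tx":0,"ty":-3,"tz":2,"rx":0,"ry":0,"rz":0,"fingers":255},{"tx":0,"ty":-5,"tz":3.5,"rx":0,"ry":0,"rz":0,"fingers":255},{"tx":0,"ty":-5,"tz":3.5,"rx":0,"ry":0,"rz":0,"fingers":230},{"tx":0,"ty":-5,"tz":3.5,"rx":0,"ry":0,"rz":0,"fingers":180},{"tx":0,"ty":-5,"tz":3.5,"rx":0,"ry":0,"rz":0,"fingers":120},{"tx":0,"ty":-5,"tz":3.5,"rx":0,"ry":0,"rz":0,"fingers":60},{"tx":0,"ty":-5,"tz":3.5,"rx":0,"ry":0,"rz":0,"fingers":60}]'
python3 - <<'E'
from h import *
w=load('wrist');cv2.imwrite('pics/w19.png',w['pixels'])
E
```

```text
t: 16.75
ee_pos: [474.2, -91.9, 142.8]
orientation: [0.221, 2.12, -2.119]
ft_force: [0.5, 1.2, -0.1]
width: 45.7
```

View pics/w19.png

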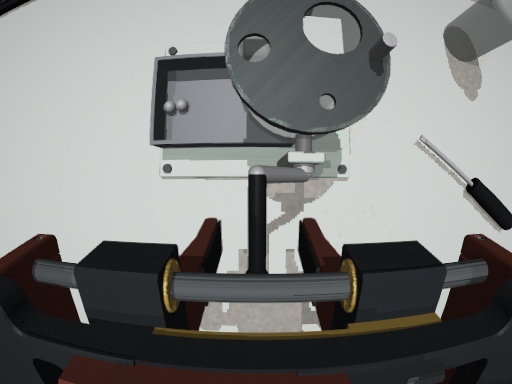

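```bash
python3 -m creep '[{"tx":0,"ty":0,"tz":20,"rx":0,"ry":0,"rz":0,"fingers":30},{"tx":-3,"ty":0,"tz":50,"rx":0,"ry":0,"rz":0,"fingers":0},{"tx":-10,"ty":-10,"tz":90,"rx":0,"ry":0.1,"rz":0,"fingers":0},{"tx":-20,"ty":-40,"tz":110,"rx":0,"ry":0.2,"rz":0,"fingers":0},{"tx":-30,"ty":-80,"tz":110,"rx":0,"ry":0.2,"rz":0,"fingers":0},{"tx":-40,"ty":-110,"tz":110,"rx":0,"ry":0.2,"rz":0,"fingers":0},{"tx":-40,"ty":-110,"tz":110,"rx":0,"ry":0.2,"rz":0,"fingers":0},{"tx":-40,"ty":-110,"tz":110,"rx":0,"ry":0.2,"rz":0,"fingers":0}]'
python3 - <<'E'
from h import *
w=load('wrist');crop(w,60,0,320,200,3,'pics/w20.png')
t=load('top');cv2.imwrite('pics/t20f.png',t['pixels']);crop(t,240,150,340,240,7,'pics/t20.png')
s=load('scene');crop(s,170,150,300,300,4,'pics/s20.png')
E
```

```text
t: 17.8
ee_pos: [433.9, -201.2, 252.4]
orientation: [-0.008, -2.218, 2.217]
ft_force: [0.4, 0.3, -0.6]
width: 87.9
```

View pics/w20.png

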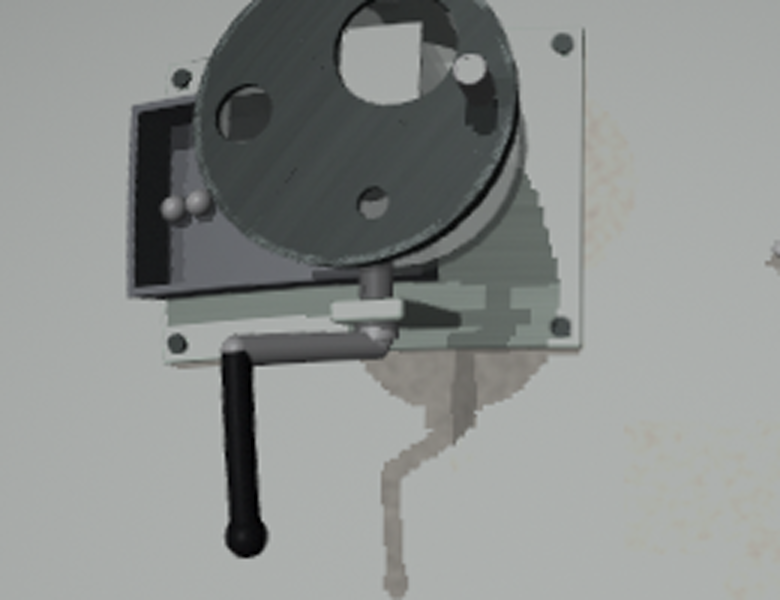

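View pics/t20.png

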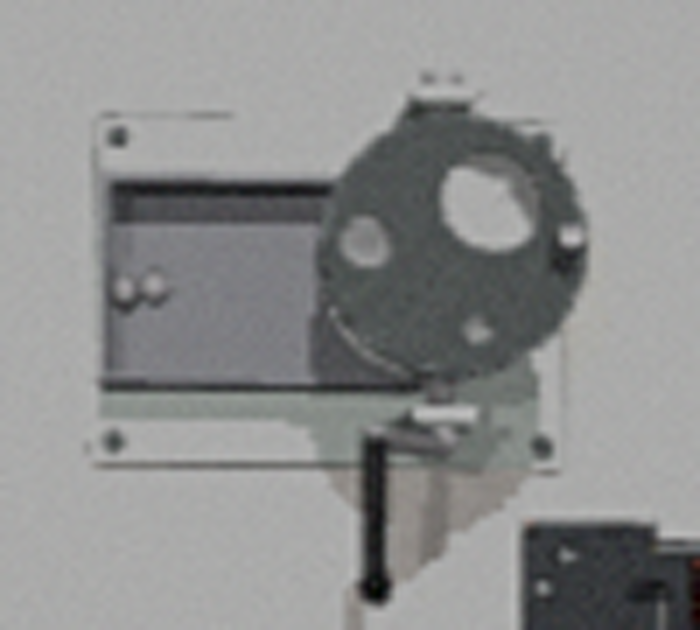

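View pics/s20.png

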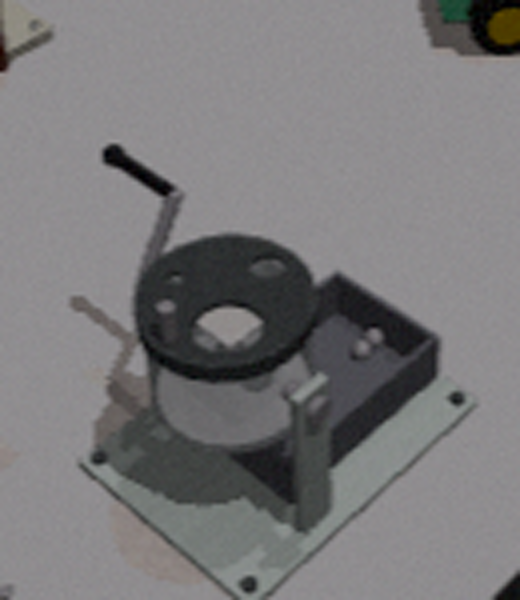

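View pics/t20f.png

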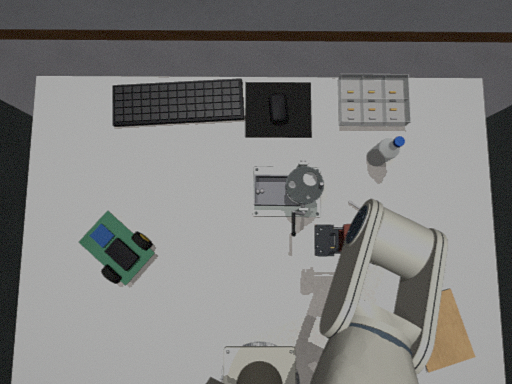

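```bash
python3 -c "
from workcell import ctrl
print(ctrl.get_obs()['t'],ctrl.close_job())"
```

```text
the job is handed in; nothing more can be done
17.95 None
```

The two small balls are in the catch tray, and the drum is upright again with nothing touching it. I handed the job in at about 18 s.

**What I did:**
- **Cap:** I gripped the peg and turned the cap to about 2.27 rad. Three camera fits gave 2.265–2.283, so the medium hole was over the outlet.
- **Pour:** I swung the crank over and both small balls dropped into the tray. I then brought the drum back upright by the crank, opened the fingers and moved clear.

**Last checks:**
- Both small balls show in the tray in all three cameras.
- The car and bottle look where they were in the last top picture. The arm hides most of the screwdriver there, but it was in place in the wrist picture just before.
- I did not see the large balls clearly inside the drum. Their staying in is inferred from the 20 mm hole being smaller than their 22 mm size, and only two balls being out.

**What did not go as expected:**
- **Fingertips:** the real fingertips sat about 25 mm higher than stated, so my first grip on the peg closed on nothing. I corrected for this from the pictures.
- **Drum angle:** it reached about 2.0 rad rather than the 2.2 stop, from the tool position and picture overlay.
- **Force:** the wrist force rose to about 55 N at the far end of the swing, within the 120 N limit. I did not find the cause, so I can't rule out part of it being the gripper's body pressing on something (40 N limit). It eased as I backed off.

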